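# Put the lids back on the kitchen canisters

### The job

Put each of the four wooden lids back on the white canister that it matches in size and shape, so that it sits flat on the rim with its plug in the mouth and its sides in line with the canister's. Lower the lids into place rather than dropping them, leave the canisters standing where they are, and do not knock over the pepper mill.

Things in the scene. Friction and masses are not known exactly. Their poses are not given: they have to be found in the camera images.
- lid_small: Small round wooden lid: plate 80 mm across, plug 48 mm across tapering to 40 mm at its foot, round knob 24 mm across its upper part and 20 mm at its neck. About 50 g. Pale wood. 46 mm tall: plug 0 to 10, plate 10 to 18, grip 18 to 46 mm above the origin, which is the centre of the plug's underside; z up. Starts lying on its plug on the worktop, grip up.
- lid_large: Large round wooden lid: plate 108 mm across, plug 76 mm tapering to 68 mm at its foot, round knob 24 mm across its upper part and 20 mm at its neck. About 90 g. Pale wood. 46 mm tall: plug 0 to 10, plate 10 to 18, grip 18 to 46 mm above the origin, which is the centre of the plug's underside; z up. Starts lying on its plug on the worktop, grip up.
- lid_square: Square wooden lid: plate 88 x 88 mm, plug 56 x 56 mm; its grip is a bar 40 mm long (lid's x axis) and 20 mm wide (lid's y axis). About 80 g. Pale wood. 46 mm tall: plug 0 to 10, plate 10 to 18, grip 18 to 46 mm above the origin, which is the centre of the plug's underside; z up. Starts lying on its plug on the worktop, grip up.
- lid_oblong: Oblong wooden lid: plate 114 mm (x) x 70 mm (y), plug 82 x 38 mm; its grip is a bar 40 mm long (x) and 20 mm wide (y). About 80 g. Pale wood. 46 mm tall: plug 0 to 10, plate 10 to 18, grip 18 to 46 mm above the origin, which is the centre of the plug's underside; z up. Starts lying on its plug on the worktop, grip up.
- canister_small: Small, tall round canister: 72 mm across outside, mouth 62 mm, 85 mm tall. Takes the small round lid: seated, the lid's plate rests on the rim, its origin 75 mm above the canister's; the plug has 7 mm of play all round. About 0.3 kg. White ceramic, walls 5 mm, stands loose, open end up. Origin: centre of its underside, z up.
- canister_large: Large round canister: 100 mm across outside, mouth 90 mm, 70 mm tall. Takes the large round lid: seated, its origin lies 60 mm above the canister's; 7 mm of play all round. About 0.45 kg. White ceramic, walls 5 mm, stands loose, open end up. Origin: centre of its underside, z up.
- canister_square: Square canister: 80 x 80 mm outside, mouth 70 x 70 mm, 75 mm tall; x and y along its sides. Takes the square lid, any quarter turn: seated, its origin lies 65 mm above the canister's; 7 mm of play on each side. About 0.45 kg. White ceramic, walls 5 mm, stands loose, open end up. Origin: centre of its underside, z up.
- canister_oblong: Oblong canister: 106 mm (x) x 62 mm (y) outside, mouth 96 x 52 mm, 60 mm tall. Takes the oblong lid, either way round: seated, its origin lies 50 mm above the canister's; 7 mm of play on each side. About 0.4 kg. White ceramic, walls 5 mm, stands loose, open end up. Origin: centre of its underside, z up.
- pepper_mill: Dark wooden pepper mill, turned, 52 mm across its foot and 140 mm tall, standing loose among the canisters and lids. Origin: centre of its underside, z up. A salt shaker, spice jar and egg cup (up to 75 mm tall) also stand in between; taller kitchen things stand to the sides.
Mind the look-alikes: they are no part of the job. What is shaped like the lid_square but red or yellow is not meant. What is shaped like the canister_small but green or red is not meant.

How it is judged:
By the outcome, as a careful person would: the job done as asked, in the order asked, and still so for the second after the job is handed in, with the robot touching nothing.
It also fails if it takes over 109 s, if anything falls off the work surface, if the arm or the gripper's body presses on something with over 40 N, if the wrist force passes 120 N, or if a joint passes its speed limit or range.

### The arm

A 6-joint arm with a two-finger parallel gripper is mounted at the origin on the work surface. World frame = base frame: x ahead of the robot, y to its left, z up, the work surface at z = 0. Lengths are in m, angles in degrees, forces in N, time in s.
With the tool pointing down it reaches from about 0.3 to 0.75 m from the base axis. Payload 8.5 kg.
Tool frame: the origin (TCP) lies midway between the tips of the shut fingers; the grasp point (between the pads) lies 19 mm behind it; z points along the fingers, y is the line along which they close (so a half turn about z gives the same grasp; the last joint's range is limited). The gripper opens to 85 mm and grips with 20 to 120 N. Pads are 22 mm wide; open, the fingers measure 114 mm over their backs; the gripper's body (76 mm by 85 mm) begins 54 mm behind the grasp point. The pads swing forward as they close: fully open they stand 13 mm farther back than shut.
Start: joints at [63.81, 21.807, 74.336, -0, 83.858, -12.336], TCP at [0.132, 0.534, 0.231] pointing down, gripper open.
Joint ranges: [-178.18, 178.18], [-50.72, 133.34], [12.68, 142.11], [-81.47, 261.47], [9.98, 163.14], [-165.26, 165.26]. Speed limits (degrees/s): [136.94, 136.94, 180, 180, 180, 180].

### API

Orientations are given as a 3x3 rotation matrix whose columns are the frame's x, y, z axes.
In Python, from rig import monitor, optics, close_job, models gives the robot as it stands.
- The arm moves only by the tool step_arm, never from a script. Its arguments are lists of equal length, an entry for each row: "fingers": the closure, from -1 (fully open) to 1 (shut); "travel": the shift along the tool's x, y, z scaled (see below), a list of three; "twist": the turn about the tool's z scaled (see below). In form: {"fingers": [fingers, ...], "travel": [[tx, ty, tz], ...], "twist": [twist, ...]}. A call has 1 to 10 rows; each row shifts and turns the commanded pose from where the row before left it, along the tool's axes as they then stand; what a row does not reach is not made up. The controller multiplies each number of a shift by 100 mm and each number of a turn by pi rad. A row lasts 1/8 s, in which the tool goes at most 62.5 mm and 10.7 degrees, less where a joint would pass 70% of its speed; a pose out of reach is approached as far as the arm can. A call with a number of a shift or a turn outside -1 to 1 is refused whole. A call with a gripper value outside its range is refused whole. The fingers move at their own pace and stop on an object; "force" is the grip in N (left out, the last holds). Time passes only in rows, so rows that do not move let the fingers close. It gives the time, the measured TCP pose, the force, the opening and the grip force at its end, in the units of the state.
- monitor.observe(): the state, without advancing time (a new reading comes with each control period).
- optics.get_image(name): name is "scene" or "top" or "wrist"; returns (picture, depth): 384x512x3 uint8, blue, green, red; 384x512 float32, m along the optical axis (not along the pixel's ray), 0 where there is no reading.
- optics.get_calibration(name): a dict with "vertical_fov" (degrees; the focal length in pixels is half the picture's height over the tangent of half this angle, whatever the lens; pixels are square), "cx", "cy" (the principal point, pixels), "world_from_camera" (4x4, takes a point from camera to world coordinates). Camera axes: x right, y up, looking along -z (the intrinsics and any distortion apply to the point x, -y, -z); pixel columns grow to the right and rows downward; lengths in m; the calibration is good to about 2 mm. A picture is of the moment at which its call begins: read the wrist's pose just before it. get_calibration takes no time and is no camera call; for the wrist camera it gives the pose at the moment of the call.
- close_job(): hands the job in; it is judged then, once.
Trained networks look in the newest picture that a camera, given by its name, has taken for a name from the list of things; names that differ only in an ending like _2 or _b are one class to them, and where a whole thing is asked for, a point or a joint stands for the part that bears it (a point fixed in the world has none). Each returns a list of dicts, best first, with "confidence" (0 to 1); they miss things now and then, are a little off and sometimes report something else, mostly with a low value. They report only what shows in the picture. A call takes as long as a camera call. They do not tell look-alikes from the thing itself.
- models.trace(camera, query): "mask" (384x512 bool, what is visible of it) and "point" ([column, row] in pixels, amid what is visible of it).
- models.landmark_of(camera, query): "point" ([column, row] in pixels: a listed point, or the origin of a listed thing).
The state is a dict: "time_s": time; "q": joint angles; "qvel": joint speeds; "joint_efforts": joint torques, N m; "position": TCP position; "tool_rot": TCP orientation; "ft_force": force on the tool from outside, world axes, zero at the start; "wrist_torque": the same for the moment, N m; "grip_width": finger opening in m; "gripper_force": force on a finger pad.
Only numpy, scipy, OpenCV 4.12 (cv2) and the standard library are available. Lean on these libraries where they do the work, as an engineer would, in place of code of your own. Each camera call takes 0.05 s, during which the arm holds its last target. There are 200 camera calls.

## Working session

There is one attempt and no reset: what is moved stays moved. The work goes in short steps, Python scripts to look and compute and a tool call to move; the robot and the scene stay as the last step left them, time stands still between calls to the robot, and variables do not carry over. Pictures are saved under pics/ and viewed, at most 14 in all, crops included, and the job is handed in when it is done.

Besides the shell and the picture viewer there is one more tool, called after "Emit:" in YAML: its name, and indented under it one key for each argument. step_arm: Moves the arm, as the interface text tells. Its arguments: {"type":"object","properties":{"fingers":{"type":"array","items":{"type":"number"}},"travel":{"type":"array","items":{"type":"array","items":{"type":"number"}}},"twist":{"type":"array","items":{"type":"number"}},"force":{"type":"number"}},"required":["fingers","travel","twist"]}

```bash
mkdir -p pics; ls; cat > h.py <<'E'
import numpy as np, cv2
from rig import monitor, optics, close_job, models
def K(n):
    c=optics.get_calibration(n); return 192/np.tan(np.radians(c["vertical_fov"])/2),c["cx"],c["cy"],np.array(c["world_from_camera"])
def cloud(n,d):
    f,cx,cy,T=K(n); v,u=np.mgrid[:384,:512]
    P=np.stack([(u-cx)/f*d,-(v-cy)/f*d,-d],-1)
    return P@T[:3,:3].T+T[:3,3]
E
python3 - <<'E'
from h import *
for n in("scene","top"):
    im,d=optics.get_image(n); cv2.imwrite(f"pics/{n}0.png",cv2.resize(im,(768,576),interpolation=cv2.INTER_CUBIC)); np.savez(f"{n}0.npz",im=im,d=d)
    c=optics.get_calibration(n); print({k:(np.round(v,4).tolist() if k=="world_from_camera" else v) for k,v in c.items()})
    P=cloud(n,d)
    for q in "lid_small lid_large lid_square lid_oblong canister_small canister_large canister_square canister_oblong pepper_mill".split():
        for r in models.trace(n,q):
            m=r["mask"]&(d>0)
            p=P[m]; 
            if len(p)<5: continue
            zt=np.percentile(p[:,2],98)
            print(n,q,round(r["confidence"],2),np.round(r["point"]),m.sum(),np.round(np.median(p,0),3),"ztop",round(zt,3),np.round(p.min(0),3),np.round(p.max(0),3))
s=monitor.observe();print(s["time_s"],s["position"],s["tool_rot"])
E
```

```text
pics
{'vertical_fov': 52.471137993720795, 'cx': 249.95601145047075, 'cy': 194.04807780389683, 'world_from_camera': [[0.3231, -0.6986, 0.6384, 1.0903], [0.9464, 0.2412, -0.2149, -0.1908], [-0.0039, 0.6736, 0.7391, 0.8072], [0.0, 0.0, 0.0, 1.0]]}
scene lid_small 0.84 [128. 210.] 558 [ 0.361 -0.277  0.018] ztop 0.047 [ 0.314 -0.316  0.01 ] [ 0.394 -0.239  0.048]
scene lid_small 0.32 [380. 195.] 811 [0.536 0.37  0.018] ztop 0.047 [ 0.477  0.329 -0.001] [0.575 0.424 0.048]
scene lid_square 0.92 [302. 126.] 483 [0.175 0.293 0.018] ztop 0.047 [ 0.114  0.243 -0.002] [0.227 0.359 0.049]
scene lid_square 0.9 [378. 158.] 627 [0.398 0.446 0.018] ztop 0.047 [ 0.342  0.407 -0.003] [0.433 0.517 0.049]
scene lid_square 0.66 [382. 195.] 766 [0.535 0.369 0.018] ztop 0.047 [ 0.477  0.329 -0.002] [0.573 0.441 0.048]
scene lid_oblong 0.82 [181. 291.] 1406 [ 0.642 -0.201  0.019] ztop 0.047 [ 0.572 -0.251  0.002] [ 0.696 -0.151  0.05 ]
scene canister_small 0.77 [203. 209.] 1024 [ 0.46  -0.103  0.056] ztop 0.086 [ 0.324 -0.138 -0.001] [ 0.479 -0.06   0.088]
scene canister_small 0.7 [123. 162.] 941 [ 0.225 -
[... 1997 characters left out ...]
 [ 0.393  0.06  -0.004] [0.498 0.169 0.052]
top canister_large 0.59 [165. 211.] 983 [0.363 0.301 0.011] ztop 0.073 [ 0.31   0.243 -0.003] [0.407 0.361 0.076]
top canister_square 0.76 [266. 120.] 783 [ 0.651 -0.008  0.029] ztop 0.078 [ 0.597 -0.048 -0.001] [0.68  0.032 0.084]
top canister_oblong 0.89 [379. 144.] 866 [ 0.55  -0.374  0.015] ztop 0.063 [ 0.485 -0.443 -0.004] [ 0.61  -0.312  0.066]
top pepper_mill 0.61 [200. 125.] 379 [0.599 0.2   0.107] ztop 0.141 [ 0.585  0.179 -0.003] [0.635 0.236 0.146]
1.0 [0.13168633 0.53398642 0.23132416] [[-9.70912909e-01  2.39432920e-01  1.56367684e-05]
 [ 2.39432920e-01  9.70912909e-01 -7.24900031e-06]
 [-1.69175896e-05 -3.29419087e-06 -1.00000000e+00]]
```

View pics/scene0.png

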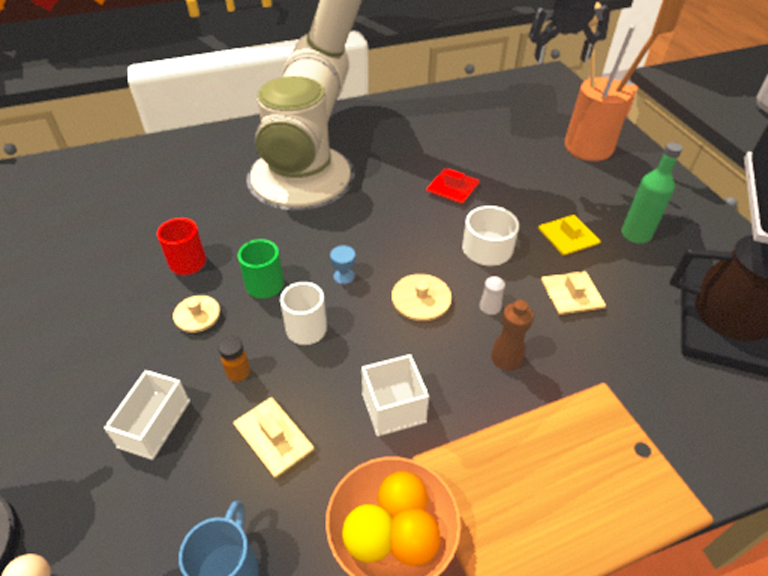

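View pics/top0.png

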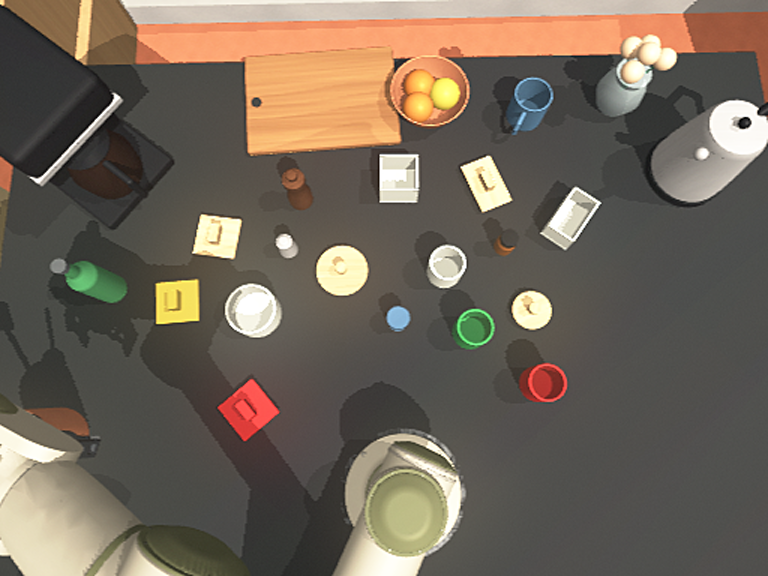

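Scene picture (768×576): the square-lid candidates are red (453,184), yellow (569,234) and pale wood (574,292). The pale one is lid_square. The small-canister candidates are red (182,245), green (261,268) and white (304,313), and the white one is meant. I'll confirm both in one crop and measure the outlines.

```bash
cat >> h.py <<'E'
def onplane(n,m,z):
    f,cx,cy,T=K(n); v,u=np.nonzero(m)
    D=np.stack([(u-cx)/f,-(v-cy)/f,-np.ones(len(u))],-1)@T[:3,:3].T
    return (T[:3,3]+D*((z-T[2,3])/D[:,2])[:,None])[:,:2]
def level(n,d,c,r,z,tol=.0035):
    "centre, size, long-side angle of the outline of what lies at height z near c"
    P=cloud(n,d); m=(d>0)&(abs(P[...,2]-z)<tol)&(np.hypot(P[...,0]-c[0],P[...,1]-c[1])<r)
    m8=m.astype(np.uint8); k,l,s,_=cv2.connectedComponentsWithStats(m8,connectivity=8)
    m=l==1+np.argmax(s[1:,4]); p=onplane(n,m,z).astype(np.float32)
    (cx,cy),(w,h),a=cv2.minAreaRect(p*1000)
    if w<h: w,h,a=h,w,a+90
    (ex,ey),er=cv2.minEnclosingCircle(p*1000)
    return dict(rect=np.round([cx,cy,w,h,(a+90)%180-90],1).tolist(),circ=np.round([ex,ey,2*er],1).tolist(),n=int(m.sum()))
IT=dict(lid_small=((.355,-.277),.018,.065),lid_large=((.448,.115),.018,.08),lid_square=((.527,.38),.018,.075),lid_oblong=((.635,-.2),.018,.09),
 canister_small=((.443,-.1),.085,.06),canister_large=((.36,.3),.07,.075),canister_square=((.64,-.008),.075,.075),canister_oblong=((.547,-.373),.06,.085))
E
python3 - <<'E'
from h import *
for n in("scene","top"):
    z=np.load(f"{n}0.npz"); d=z["d"]
    for k,(c,h,r) in IT.items():
        print(n,k,level(n,d,c,r,h), "grip" if k[0]=="l" else "", level(n,d,c,.06,.046) ["rect"] if k[0]=="l" else "")
im=np.load("scene0.npz")["im"]
cv2.imwrite("pics/crop.png",np.hstack([cv2.resize(im[y:y+90,x:x+90],(396,396),interpolation=cv2.INTER_CUBIC) for x,y in((335,130),(150,155))]))
E
```

```text
scene lid_small {'rect': [355.6, -279.0, 80.2, 78.3, -5.7], 'circ': [355.1, -279.4, 82.3], 'n': 449} grip [354.0, -278.6, 24.1, 22.8, 7.2]
scene lid_large {'rect': [446.5, 111.6, 109.0, 103.7, -23.7], 'circ': [447.2, 111.2, 110.5], 'n': 828} grip [447.5, 112.8, 25.5, 21.4, -19.1]
scene lid_square {'rect': [527.0, 376.4, 89.6, 89.5, 81.1], 'circ': [525.4, 377.0, 121.1], 'n': 606} grip [527.4, 376.8, 41.6, 20.4, -7.6]
scene lid_oblong {'rect': [634.1, -201.1, 115.2, 70.2, 21.3], 'circ': [634.0, -200.4, 132.7], 'n': 1213} grip [634.3, -201.0, 40.9, 20.1, 20.7]
scene canister_small {'rect': [442.6, -103.1, 69.8, 69.6, 70.9], 'circ': [442.0, -101.8, 72.6], 'n': 156}  
scene canister_large {'rect': [361.3, 288.5, 99.3, 98.5, -19.1], 'circ': [360.5, 287.8, 103.6], 'n': 161}  
scene canister_square {'rect': [640.2, -11.1, 81.9, 79.9, -1.7], 'circ': [640.0, -10.8, 109.9], 'n': 289}  
scene canister_oblong {'rect': [546.7, -370.0, 106.4, 64.4, -37.0], 'circ': [546.0, -370.9, 122.0], 'n': 344}  
top lid_small {'rect': [353.1, -275.1, 77.2, 77.2, 42.3], 'circ': [353.0, -275.2, 79.6], 'n': 396} g
[... 173 characters left out ...]
4]
top lid_square {'rect': [526.0, 381.1, 88.9, 88.4, 81.5], 'circ': [525.7, 381.6, 119.5], 'n': 538} grip [525.6, 380.8, 40.0, 20.5, -8.3]
top lid_oblong {'rect': [633.0, -197.5, 114.5, 71.0, 21.4], 'circ': [632.2, -197.9, 129.9], 'n': 531} grip [632.2, -197.0, 40.0, 20.4, 21.9]
top canister_small {'rect': [440.6, -98.4, 68.8, 67.5, 88.8], 'circ': [441.2, -98.5, 72.2], 'n': 118}  
top canister_large {'rect': [359.2, 293.0, 99.7, 96.8, 45.3], 'circ': [359.4, 292.4, 101.2], 'n': 164}  
top canister_square {'rect': [637.7, -8.5, 79.8, 77.9, -1.3], 'circ': [638.1, -7.2, 109.1], 'n': 106}  
top canister_oblong {'rect': [550.3, -371.1, 93.8, 62.0, -37.9], 'circ': [550.1, -371.4, 111.3], 'n': 113}
```

View pics/crop.png

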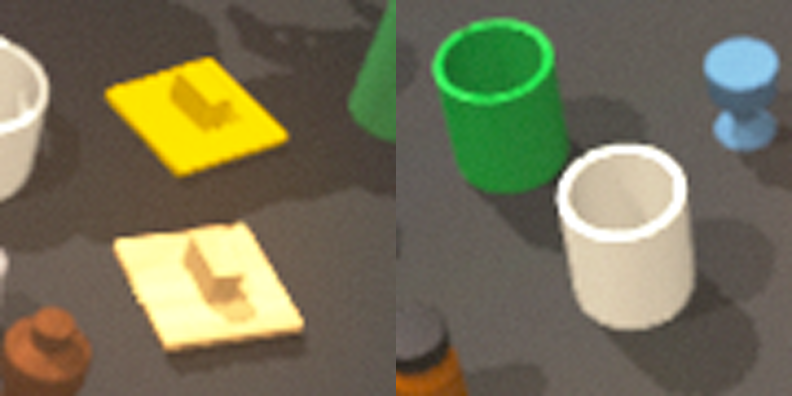

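The crop shows the pale wooden square lid in front of the yellow one, and the white canister in front of the green one, so both identifications hold. First move: above lid_square.

```bash
cat > plan.py <<'E'
"usage: plan.py x,y,z,yaw ... (mm, deg): tool-frame rows from the present pose; translation first, then twist"
import sys,numpy as np
from rig import monitor
s=monitor.observe(); R=np.array(s["tool_rot"]); p=np.array(s["position"])*1e3; yaw=np.degrees(np.arctan2(R[1,1],R[0,1]))
print("t",s["time_s"],"at",p.round(1),round(yaw,2),"q1,q6",np.round([s["q"][0],s["q"][5]],1),"w",round(s["grip_width"],4))
for a in sys.argv[1:]:
    t=np.array([float(v) for v in a.split(",")]); psi=np.radians(yaw); D=t[:3]-p
    sh=np.array([-np.sin(psi)*D[0]+np.cos(psi)*D[1],np.cos(psi)*D[0]+np.sin(psi)*D[1],-D[2]])/100
    n=max(1,int(np.ceil(np.linalg.norm(sh)/.5))); dt=-(t[3]-yaw)/180; m=int(np.ceil(abs(dt)/.055))
    print(a,"total",sh.round(3),f"-> {n} x",(sh/n).round(4),f"twist {dt:.4f} -> {m} x",round(dt/max(m,1),4)); p=t[:3];yaw=t[3]
E
python3 plan.py 526.4,378.9,200,81.6
```

```text
t 1.0 at [131.7 534.  231.3] 76.15 q1,q6 [ 63.8 -12.3] w 0.0856
526.4,378.9,200,81.6 total [-4.204 -0.561  0.313] -> 9 x [-0.4671 -0.0623  0.0348] twist -0.0303 -> 1 x -0.0303
```

Emit:
step_arm:
  fingers: [-1,-1,-1,-1,-1,-1,-0.2,-0.2,-0.2,-0.2]
  travel:
    - [-0.467,-0.062,0.035]
    - [-0.467,-0.062,0.035]
    - [-0.467,-0.062,0.035]
    - [-0.467,-0.062,0.035]
    - [-0.467,-0.062,0.035]
    - [-0.467,-0.062,0.035]
    - [-0.467,-0.062,0.035]
    - [-0.467,-0.062,0.035]
    - [-0.467,-0.062,0.035]
    - [0,0,0]
  twist: [0,0,0,0,0,0,0,0,0,-0.03]
  force: 40

```text
time_s: 2.25
position: [0.5291, 0.3773, 0.1986]
tool_rot: [[-0.989, 0.149, -0.001], [0.149, 0.989, -0.001], [0.001, -0.001, -1.0]]
ft_force: [-0.6, 1.0, -0.1]
grip_width: 0.0508
gripper_force: 0.0
```

Emit:
step_arm:
  fingers: [-0.2,-0.2]
  travel:
    - [0,0,0]
    - [0,0,0]
  twist: [0,0]

```text
time_s: 2.5
position: [0.526, 0.3795, 0.2]
tool_rot: [[-0.989, 0.148, 0.0], [0.148, 0.989, 0.0], [-0.0, 0.0, -1.0]]
ft_force: [-0.6, -0.8, -0.3]
grip_width: 0.0514
gripper_force: 0.0
```

```bash
python3 plan.py 526.4,378.9,21,81.6; python3 - <<'E'
from h import *
im,d=optics.get_image("wrist"); cv2.imwrite("pics/w1.png",cv2.resize(im,(640,480)))
c=optics.get_calibration("wrist"); print(np.round(c["world_from_camera"],3).tolist())
c=(.526,.379); print(level("wrist",d,c,.075,.018), level("wrist",d,c,.06,.046))
E
```

```text
t 2.5 at [526.  379.5 200. ] 81.49 q1,q6 [ 25.4 -56.1] w 0.0514
526.4,378.9,21,81.6 total [-0.005 -0.005  1.79 ] -> 4 x [-0.0012 -0.0013  0.4475] twist -0.0006 -> 1 x -0.0006
[[0.148, -0.951, -0.271, 0.457], [0.989, 0.143, 0.04, 0.39], [0.001, -0.274, 0.962, 0.343], [0.0, 0.0, 0.0, 1.0]]
{'rect': [526.8, 382.4, 87.6, 86.5, 81.5], 'circ': [527.1, 382.3, 120.5], 'n': 4795} {'rect': [526.8, 382.2, 39.5, 19.5, -8.5], 'circ': [526.9, 382.7, 42.6], 'n': 692}
```

View pics/w1.png

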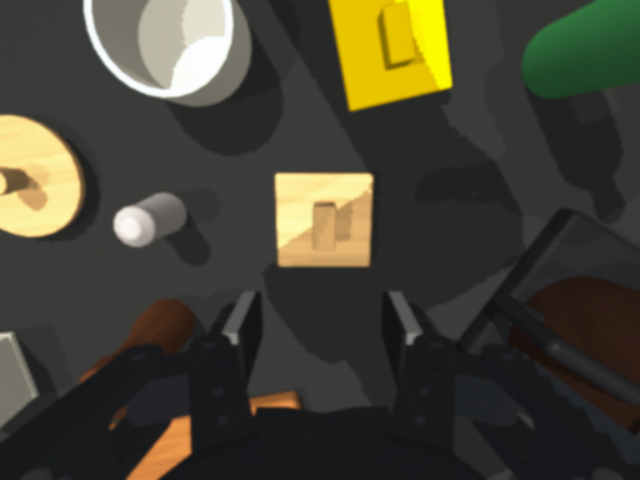

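The wrist view shows the pale lid at (324,220) between the fingers, with its bar along the tool's x axis. Descending and gripping.

Emit:
step_arm:
  fingers: [-0.2,-0.2,-0.2,-0.2,-0.2,-0.2,0.9,0.9,0.9,0.9]
  travel:
    - [-0.004,0.016,0.4]
    - [0,0,0.5]
    - [0,0,0.5]
    - [0,0,0.3]
    - [0,0,0.1]
    - [0,0,0]
    - [0,0,0]
    - [0,0,0]
    - [0,0,0]
    - [0,0,0]
  twist: [0,0,0,0,0,0,0,0,0,0]
  force: 40

```text
time_s: 3.8
position: [0.5276, 0.3811, 0.0214]
tool_rot: [[-0.989, 0.147, 0.002], [0.147, 0.989, 0.001], [-0.002, 0.002, -1.0]]
ft_force: [-0.8, 0.3, 5.3]
grip_width: 0.0192
gripper_force: 40.7
```

Emit:
step_arm:
  fingers: [0.9,0.9,0.9,0.9,0.9,0.9,0.9,0.9]
  travel:
    - [0,0,0]
    - [0,0,-0.1]
    - [0,0,-0.4]
    - [0,0,-0.4]
    - [0,0,-0.4]
    - [0,0,-0.4]
    - [0,0,-0.2]
    - [0,0,0]
  twist: [0,0,0,0,0,0,0,0]

```text
time_s: 4.8
position: [0.5273, 0.3808, 0.2117]
tool_rot: [[-0.989, 0.147, 0.003], [0.147, 0.989, 0.001], [-0.003, 0.002, -1.0]]
ft_force: [-0.2, 0.7, -2.1]
grip_width: 0.0194
gripper_force: 39.8
```

```bash
cat >> h.py <<'E'
def held():
    "tool-frame x,y (mm) of the held lid's grip top and plate, by the wrist camera"
    s=monitor.observe(); im,d=optics.get_image("wrist"); P=cloud("wrist",d); p=np.array(s["position"]); R=np.array(s["tool_rot"])
    z0=p[2]; out=[]
    for z,r in((z0+.026,.05),(z0-.002,.09)):
        for dz in(-.003,0,.003):
            try: out.append((round((z+dz)*1e3),level("wrist",d,p[:2],r,z+dz,.003)))
            except Exception as e: out.append(str(e)[:30])
    for o in out: print(o)
    return im,d,s
E
python3 plan.py 639,-9.5,190,88.5; python3 - <<'E'
from h import *
im,d,s=held(); cv2.imwrite("pics/w2.png",im)
E
```

```text
t 4.8 at [527.3 380.8 211.7] 81.54 q1,q6 [ 25.4 -56.1] w 0.0194
639,-9.5,190,88.5 total [-1.679 -3.697  0.217] -> 9 x [-0.1865 -0.4107  0.0241] twist -0.0386 -> 1 x -0.0386
(235, {'rect': [525.4, 381.4, 40.3, 32.8, -8.5], 'circ': [525.5, 381.8, 43.0], 'n': 3451})
(238, {'rect': [525.0, 389.2, 23.0, 12.6, -28.1], 'circ': [525.5, 389.3, 25.1], 'n': 216})
(241, {'rect': [528.3, 393.2, 25.1, 6.8, -14.6], 'circ': [528.5, 394.1, 25.3], 'n': 147})
(207, {'rect': [515.3, 383.2, 86.7, 66.0, 81.5], 'circ': [516.2, 383.1, 107.6], 'n': 12541})
(210, {'rect': [503.9, 374.7, 64.0, 44.3, 80.9], 'circ': [499.8, 375.8, 70.7], 'n': 2435})
(213, {'rect': [507.1, 384.4, 19.2, 2.2, 81.5], 'circ': [508.1, 384.3, 19.2], 'n': 145})
```

View pics/w2.png

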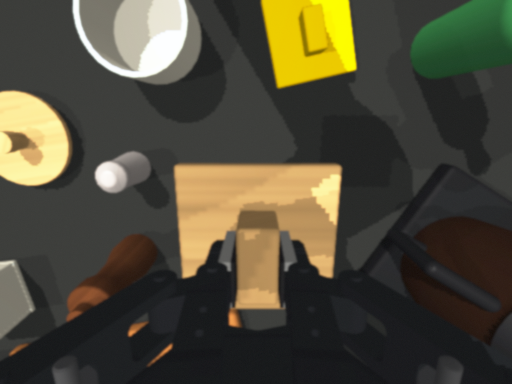

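Lid held, bar centred between the pads (258,260). Carrying it over the square canister.

Emit:
step_arm:
  fingers: [0.9,0.9,0.9,0.9,0.9,0.9,0.9,0.9,0.9,0.9]
  travel:
    - [-0.188,-0.41,0]
    - [-0.188,-0.41,0]
    - [-0.188,-0.41,0]
    - [-0.188,-0.41,0]
    - [-0.188,-0.41,0]
    - [-0.188,-0.41,0]
    - [-0.188,-0.41,0]
    - [-0.188,-0.41,0]
    - [-0.188,-0.41,0]
    - [0,0,0.3]
  twist: [0,0,0,0,0,0,0,0,0,-0.039]

```text
time_s: 6.1
position: [0.6411, -0.0125, 0.1794]
tool_rot: [[-1.0, 0.026, 0.002], [0.026, 1.0, -0.001], [-0.002, -0.001, -1.0]]
ft_force: [-0.6, 1.1, -1.2]
grip_width: 0.0191
gripper_force: 39.8
```

Emit:
step_arm:
  fingers: [0.9,0.9,0.9,0.9]
  travel:
    - [0,0,0.4]
    - [0,0,0.3]
    - [0,0,0]
    - [0,0,0]
  twist: [0,0,0,0]

```text
time_s: 6.6
position: [0.6405, -0.0092, 0.1106]
tool_rot: [[-1.0, 0.025, 0.001], [0.025, 1.0, -0.0], [-0.001, -0.0, -1.0]]
ft_force: [0.6, 0.4, 0.0]
grip_width: 0.019
gripper_force: 39.7
```

```bash
cat >> h.py <<'E'
def hover(lid_off_z=.0214):
    "held lid's plate outline in scene and top"
    s=monitor.observe(); p=np.array(s["position"]); z=p[2]-lid_off_z+.018
    for n in("scene","top"):
        im,d=optics.get_image(n)
        print(n,"plate z",round(z,4),level(n,d,p[:2],.085,z,.005))
E
python3 plan.py 640,-9.5,87,88.5; python3 -c "
from h import *
hover()"
```

```text
t 6.6 at [640.5  -9.2 110.6] 88.57 q1,q6 [ -11.4 -100. ] w 0.019
640,-9.5,87,88.5 total [ 0.005 -0.003  0.236] -> 1 x [ 0.005  -0.003   0.2361] twist 0.0004 -> 1 x 0.0004
scene plate z 0.1072 {'rect': [641.1, -12.2, 88.5, 88.3, 88.5], 'circ': [641.6, -12.8, 121.5], 'n': 858}
top plate z 0.1072 {'rect': [593.8, -50.3, 0.0, 0.0, 0.0], 'circ': [593.8, -50.3, 0.0], 'n': 1}
```

Emit:
step_arm:
  fingers: [0.9,0.9,0.9,0.9,0.9,0.9]
  travel:
    - [0.005,0.007,0.12]
    - [0,0,0.06]
    - [0,0,0.03]
    - [0,0,0.02]
    - [0,0,0.01]
    - [0,0,0]
  twist: [0,0,0,0,0,0]

```text
time_s: 7.45
position: [0.6398, -0.0085, 0.0863]
tool_rot: [[-1.0, 0.025, 0.001], [0.025, 1.0, -0.0], [-0.001, -0.0, -1.0]]
ft_force: [-1.9, -0.4, 2.5]
grip_width: 0.0197
gripper_force: 40.3
```

Emit:
step_arm:
  fingers: [0.9,0.9,0.4,0.3,0.2,0.1,-0.2,-0.2,-0.2,-0.2]
  travel:
    - [0,0,0.008]
    - [0,0,0]
    - [0,0,0]
    - [0,0,0]
    - [0,0,0]
    - [0,0,-0.05]
    - [0,0,-0.2]
    - [0,0,-0.4]
    - [0,0,-0.35]
    - [0,0,0]
  twist: [0,0,0,0,0,0,0,0,0,0]

```text
time_s: 8.7
position: [0.6407, -0.0086, 0.1883]
tool_rot: [[-1.0, 0.025, 0.006], [0.025, 1.0, -0.001], [-0.006, -0.001, -1.0]]
ft_force: [0.2, -0.9, -0.4]
grip_width: 0.0512
gripper_force: 0.0
```

```bash
python3 plan.py 446.5,114,190,88.5 446.5,114,21,88.5; python3 - <<'E'
from h import *
im,d=optics.get_image("scene"); print(level("scene",d,(.64,-.01),.085,.083))
print(level("scene",d,(.64,-.01),.085,.111)); print(level("scene",d,(.448,.112),.085,.018))
E
```

```text
t 8.7 at [640.7  -8.6 188.3] 88.57 q1,q6 [-11.3 -99.9] w 0.0512
446.5,114,190,88.5 total [ 1.972  1.177 -0.017] -> 5 x [ 0.3945  0.2355 -0.0033] twist 0.0004 -> 1 x 0.0004
446.5,114,21,88.5 total [0.   0.   1.69] -> 4 x [0.     0.     0.4225] twist -0.0000 -> 0 x -0.0
{'rect': [639.4, -11.5, 89.5, 88.3, -1.7], 'circ': [639.3, -11.6, 121.8], 'n': 1111}
{'rect': [639.3, -11.3, 41.2, 20.1, -1.2], 'circ': [639.2, -11.9, 44.6], 'n': 148}
{'rect': [481.0, 136.8, 76.1, 22.7, -58.3], 'circ': [474.7, 133.0, 76.5], 'n': 109}
```

Square lid is seated (under 1 mm off, angle matching). Next, lid_large.

Emit:
step_arm:
  fingers: [-0.2,-0.2,-0.2,-0.2,-0.2,-0.2,-0.2,-0.2,-0.2,-0.2]
  travel:
    - [0.394,0.236,0]
    - [0.394,0.236,0]
    - [0.394,0.236,0]
    - [0.394,0.236,0]
    - [0.394,0.236,0]
    - [0,0,0.3]
    - [0,0,0.5]
    - [0,0,0.45]
    - [0,0,0.3]
    - [0,0,0.13]
  twist: [0,0,0,0,0,0,0,0,0,0]

```text
time_s: 10.0
position: [0.4444, 0.1144, 0.0151]
tool_rot: [[-1.0, 0.025, -0.004], [0.025, 1.0, 0.0], [0.004, -0.0, -1.0]]
ft_force: [-0.4, -0.5, 0.6]
grip_width: 0.0514
gripper_force: 0.0
```

Emit:
step_arm:
  fingers: [-0.2,0.9,0.9,0.9,0.9,0.9]
  travel:
    - [0,0,0]
    - [0,0,0]
    - [0,0,0]
    - [0,0,0]
    - [0,0,0]
    - [0,0,0]
  twist: [0,0,0,0,0,0]

```text
time_s: 10.75
position: [0.4464, 0.1146, 0.0181]
tool_rot: [[-1.0, 0.025, 0.003], [0.025, 1.0, 0.0], [-0.003, 0.0, -1.0]]
ft_force: [0.0, 1.5, 5.9]
grip_width: 0.0226
gripper_force: 40.9
```

```bash
python3 plan.py 447,114,190,88.5 360.1,290.3,190,88.5
```

```text
t 10.75 at [446.4 114.6  18.1] 88.57 q1,q6 [ -0.4 -89. ] w 0.0226
447,114,190,88.5 total [-0.006 -0.006 -1.719] -> 4 x [-0.0015 -0.0015 -0.4297] twist 0.0004 -> 1 x 0.0004
360.1,290.3,190,88.5 total [ 0.915  1.74  -0.   ] -> 4 x [ 0.2287  0.4349 -0.    ] twist -0.0000 -> 0 x -0.0
```

Emit:
step_arm:
  fingers: [0.9,0.9,0.9,0.9,0.9,0.9,0.9,0.9,0.9,0.9]
  travel:
    - [0,0,-0.1]
    - [0,0,-0.4]
    - [0,0,-0.5]
    - [0,0,-0.5]
    - [0,0,-0.25]
    - [0.229,0.435,0]
    - [0.229,0.435,0]
    - [0.229,0.435,0]
    - [0.229,0.435,0]
    - [0,0,0]
  twist: [0,0,0,0,0,0,0,0,0,0]

```text
time_s: 12.0
position: [0.3567, 0.2925, 0.1927]
tool_rot: [[-1.0, 0.021, 0.0], [0.021, 1.0, 0.0], [-0.0, 0.0, -1.0]]
ft_force: [-1.1, -0.6, -1.0]
grip_width: 0.0225
gripper_force: 40.6
```

Emit:
step_arm:
  fingers: [0.9,0.9,0.9,0.9]
  travel:
    - [0,0,0.4]
    - [0,0,0.35]
    - [0,0,0]
    - [0,0,0]
  twist: [0,0,0,0]

```text
time_s: 12.5
position: [0.3594, 0.2905, 0.1184]
tool_rot: [[-1.0, 0.026, 0.002], [0.026, 1.0, 0.001], [-0.002, 0.001, -1.0]]
ft_force: [-0.2, -0.3, -0.4]
grip_width: 0.0223
gripper_force: 40.7
```

```bash
python3 plan.py 360.1,290.3,80,88.5; python3 - <<'E'
from h import *
hover(.019)
im,d=optics.get_image("scene"); cv2.imwrite("pics/s3.png",cv2.resize(im[90:250,240:460],(770,560)))
E
```

```text
t 12.5 at [359.4 290.5 118.4] 88.53 q1,q6 [ 24.2 -64.3] w 0.0223
360.1,290.3,80,88.5 total [-0.007 -0.002  0.384] -> 1 x [-0.0075 -0.0022  0.3841] twist 0.0002 -> 1 x 0.0002
scene plate z 0.1174 {'rect': [367.5, 283.7, 105.5, 101.5, 66.6], 'circ': [362.4, 285.9, 112.8], 'n': 583}
top plate z 0.1174 {'rect': [355.3, 247.0, 57.0, 19.5, -12.8], 'circ': [355.0, 245.6, 57.7], 'n': 76}
```

View pics/s3.png

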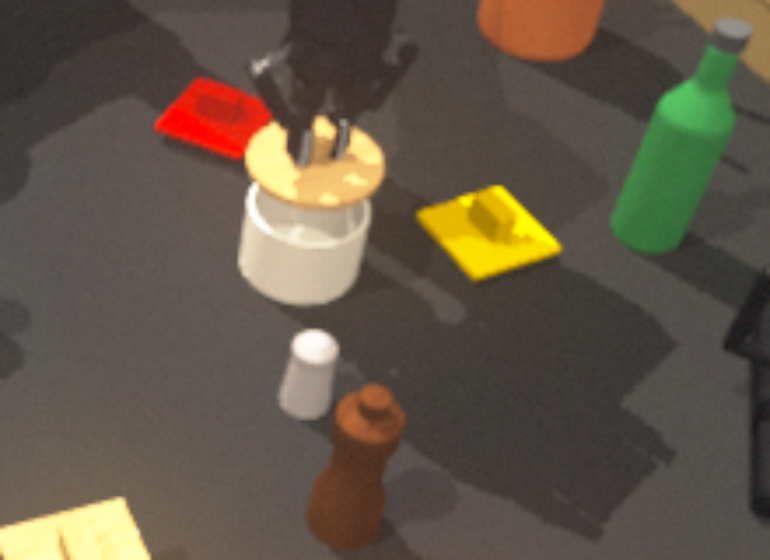

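The large lid hangs above its canister (315,165 in the crop), possibly slightly tilted. Measuring the plate plane.

```bash
cat >> h.py <<'E'
def plate(n,d,c,r,zlo,zhi):
    "plane fit (robust) of what lies near c between zlo, zhi: normal tilt x,y (deg), height at c, outline circle"
    P=cloud(n,d); m=(d>0)&(P[...,2]>zlo)&(P[...,2]<zhi)&(np.hypot(P[...,0]-c[0],P[...,1]-c[1])<r)
    p=P[m]; k=np.ones(len(p),bool)
    for _ in range(8):
        A=np.c_[p[:,0]-c[0],p[:,1]-c[1],np.ones(len(p))]; w=np.linalg.lstsq(A[k],p[k,2],rcond=None)[0]; k=abs(A@w-p[:,2])<.003
    q=p[k]; (ex,ey),er=cv2.minEnclosingCircle((q[:,:2]*1000).astype(np.float32))
    return "slope deg",np.degrees(w[:2]).round(1).tolist(),"z",round(w[2]*1e3,1),"circ",np.round([ex,ey,2*er],1).tolist(),"n",len(q)
E
python3 - <<'E'
from h import *
im,d=optics.get_image("scene"); print(plate("scene",d,(.36,.29),.065,.1,.13))
E
```

```text
('slope deg', [-0.2, 0.2], 'z', np.float64(118.1), 'circ', [358.4, 287.0, 110.5], 'n', 548)
```

No tilt, offset about 2 mm. Correct and lower.

Emit:
step_arm:
  fingers: [0.9,0.9,0.9,0.9,0.9,0.9,0.9]
  travel:
    - [-0.016,0.009,0.15]
    - [0,0,0.12]
    - [0,0,0.07]
    - [0,0,0.03]
    - [0,0,0.02]
    - [0,0,0.01]
    - [0,0,0]
  twist: [0,0,0,0,0,0,0]

```text
time_s: 13.58
position: [0.3602, 0.2916, 0.0781]
tool_rot: [[-1.0, 0.025, 0.001], [0.025, 1.0, 0.0], [-0.001, 0.0, -1.0]]
ft_force: [-3.2, -2.0, 10.6]
grip_width: 0.0223
gripper_force: 44.4
```

Emit:
step_arm:
  fingers: [0.4,0.3,0.2,0.1,-0.2,-0.2,-0.2,-0.2,-0.2]
  travel:
    - [0,0,0]
    - [0,0,0]
    - [0,0,0]
    - [0,0,-0.05]
    - [0,0,-0.2]
    - [0,0,-0.4]
    - [0,0,-0.35]
    - [0,0,-0.15]
    - [0,0,0]
  twist: [0,0,0,0,0,0,0,0,0]

```text
time_s: 14.7
position: [0.3604, 0.2917, 0.1929]
tool_rot: [[-1.0, 0.025, 0.002], [0.025, 1.0, 0.001], [-0.002, 0.001, -1.0]]
ft_force: [0.1, -0.4, -0.5]
grip_width: 0.0512
gripper_force: 0.0
```

```bash
python3 plan.py 633.4,-199.2,190,111.3; python3 - <<'E'
from h import *
im,d=optics.get_image("scene"); print(plate("scene",d,(.36,.29),.065,.07,.088))
E
```

```text
t 14.7 at [360.4 291.7 192.9] 88.57 q1,q6 [ 24.3 -64.3] w 0.0512
633.4,-199.2,190,111.3 total [-2.852 -4.839  0.029] -> 12 x [-0.2377 -0.4032  0.0024] twist -0.1263 -> 3 x -0.0421
('slope deg', [-0.1, -0.3], 'z', np.float64(77.8), 'circ', [359.4, 288.8, 111.9], 'n', 651)
```

Large lid seated flat. Next, lid_oblong.

Emit:
step_arm:
  fingers: [-0.2,-0.2,-0.2,-0.2,-0.2,-0.2,-0.2,-0.2,-0.2,-0.2]
  travel:
    - [-0.285,-0.484,0]
    - [-0.285,-0.484,0]
    - [-0.285,-0.484,0]
    - [-0.285,-0.484,0]
    - [-0.285,-0.484,0]
    - [-0.285,-0.484,0]
    - [-0.285,-0.484,0]
    - [-0.285,-0.484,0]
    - [-0.285,-0.484,0]
    - [-0.285,-0.484,0]
  twist: [0,0,0,0,0,0,0,0,0,0]

```text
time_s: 16.0
position: [0.6332, -0.2011, 0.1904]
tool_rot: [[-1.0, 0.025, -0.002], [0.025, 1.0, 0.001], [0.002, 0.001, -1.0]]
ft_force: [0.7, -0.1, 0.1]
grip_width: 0.0517
gripper_force: 0.0
```

Emit:
step_arm:
  fingers: [-0.2,-0.2,-0.2,-0.2,-0.2]
  travel:
    - [0,0,0]
    - [0,0,0]
    - [0,0,0]
    - [0,0,0]
    - [0,0,0]
  twist: [-0.042,-0.042,-0.042,0,0]

```text
time_s: 16.62
position: [0.6327, -0.1994, 0.1913]
tool_rot: [[-0.933, -0.36, -0.001], [-0.36, 0.933, 0.001], [0.001, 0.001, -1.0]]
ft_force: [-0.2, 0.8, -0.1]
grip_width: 0.0512
gripper_force: 0.0
```

```bash
python3 plan.py 633.4,-199.2,20,111.3; python3 - <<'E'
from h import *
im,d=optics.get_image("wrist"); c=(.633,-.199); print(level("wrist",d,c,.085,.018), level("wrist",d,c,.06,.046))
print(level("wrist",d,(.548,-.37),.085,.06))
E
```

```text
t 16.625 at [ 632.7 -199.4  191.3] 111.1 q1,q6 [ -27.7 -138.8] w 0.0512
633.4,-199.2,20,111.3 total [-7.000e-03 -1.000e-03  1.713e+00] -> 4 x [-1.700e-03 -2.000e-04  4.281e-01] twist -0.0011 -> 1 x -0.0011
{'rect': [634.1, -197.9, 113.5, 69.6, 21.3], 'circ': [634.2, -198.1, 130.6], 'n': 5193} {'rect': [633.9, -198.4, 39.6, 19.0, 21.1], 'circ': [633.9, -197.8, 43.0], 'n': 705}
{'rect': [547.0, -366.4, 105.7, 62.8, -37.6], 'circ': [546.4, -367.1, 120.5], 'n': 1827}
```

Emit:
step_arm:
  fingers: [-0.2,-0.2,-0.2,-0.2,-0.2,-0.2,0.9,0.9,0.9,0.9]
  travel:
    - [-0.007,0,0.35]
    - [0,0,0.5]
    - [0,0,0.5]
    - [0,0,0.25]
    - [0,0,0.1]
    - [0,0,0]
    - [0,0,0]
    - [0,0,0]
    - [0,0,0]
    - [0,0,0]
  twist: [-0.001,0,0,0,0,0,0,0,0,0]

```text
time_s: 17.92
position: [0.6342, -0.1995, 0.0234]
tool_rot: [[-0.931, -0.365, 0.002], [-0.365, 0.931, -0.001], [-0.002, -0.002, -1.0]]
ft_force: [-0.4, 0.2, 7.0]
grip_width: 0.0194
gripper_force: 40.4
```

Emit:
step_arm:
  fingers: [0.9,0.9,0.9,0.9,0.9,0.9,0.9,0.9]
  travel:
    - [0,0,0]
    - [0,0,-0.1]
    - [0,0,-0.4]
    - [0,0,-0.4]
    - [0,0,-0.4]
    - [0,0,-0.3]
    - [0,0,0]
    - [0,0,0]
  twist: [0,0,0,0,0,0,0,0]

```text
time_s: 18.92
position: [0.633, -0.1989, 0.1808]
tool_rot: [[-0.931, -0.365, -0.002], [-0.365, 0.931, 0.001], [0.001, 0.002, -1.0]]
ft_force: [-0.2, -0.9, -0.7]
grip_width: 0.0192
gripper_force: 39.6
```

```bash
python3 plan.py 546.8,-368.5,182,52.6; python3 -c "
from h import *
hover(.0205)"
```

```text
t 18.925 at [ 633.  -198.9  180.8] 111.42 q1,q6 [ -27.6 -139.1] w 0.0192
546.8,-368.5,182,52.6 total [ 1.422 -1.264 -0.012] -> 4 x [ 0.3555 -0.3159 -0.003 ] twist 0.3268 -> 6 x 0.0545
scene plate z 0.1783 {'rect': [646.0, -196.4, 92.4, 69.5, 21.4], 'circ': [644.9, -197.0, 111.9], 'n': 969}Traceback (most recent call last):
  File "<string>", line 3, in <module>
    hover(.0205)
    ~~~~~^^^^^^^
  File "h.py", line 39, in hover
    print(n,"plate z",round(z,4),level(n,d,p[:2],.085,z,.005))
                                 ~~~~~^^^^^^^^^^^^^^^^^^^^^^^
  File "h.py", line 17, in level
    m=l==1+np.argmax(s[1:,4]); p=onplane(n,m,z).astype(np.float32)
           ~~~~~~~~~^^^^^^^^^
    return _wrapfunc(a, 'argmax', axis=axis, out=out, **kwds)
    return bound(*args, **kwds)
ValueError: attempt to get argmax of an empty sequence
```

Emit:
step_arm:
  fingers: [0.9,0.9,0.9,0.9,0.9,0.9,0.9,0.9,0.9,0.9]
  travel:
    - [0.355,-0.316,0]
    - [0.355,-0.316,0]
    - [0.355,-0.316,0]
    - [0.355,-0.316,0]
    - [0,0,0]
    - [0,0,0]
    - [0,0,0]
    - [0,0,0]
    - [0,0,0]
    - [0,0,0]
  twist: [0,0,0,0,0.054,0.054,0.054,0.054,0.054,0.054]

```text
time_s: 20.27
position: [0.5473, -0.3685, 0.1807]
tool_rot: [[-0.796, 0.605, -0.002], [0.605, 0.796, 0.002], [0.002, 0.0, -1.0]]
ft_force: [0.2, -0.4, -0.8]
grip_width: 0.0193
gripper_force: 39.6
```

Emit:
step_arm:
  fingers: [0.9,0.9,0.9,0.9]
  travel:
    - [0,0,0.4]
    - [0,0,0.4]
    - [0,0,0]
    - [0,0,0]
  twist: [0.003,0,0,0]

```text
time_s: 20.78
position: [0.548, -0.3692, 0.1033]
tool_rot: [[-0.794, 0.608, 0.001], [0.608, 0.794, -0.001], [-0.002, -0.0, -1.0]]
ft_force: [-0.1, 0.8, -0.1]
grip_width: 0.0189
gripper_force: 39.6
```

```bash
python3 plan.py 546.8,-368.5,71.3,52.6; python3 - <<'E'
from h import *
z=monitor.observe()["position"][2]
im,d=optics.get_image("scene"); print(plate("scene",d,(.547,-.369),.08,z-.015,z+.008)); print(level("scene",d,(.547,-.369),.085,z-.0033,.005))
E
```

```text
t 20.775 at [ 548.  -369.2  103.3] 52.57 q1,q6 [-44.2 -96.8] w 0.0189
546.8,-368.5,71.3,52.6 total [ 0.014 -0.002  0.32 ] -> 1 x [ 0.0139 -0.0019  0.3197] twist -0.0002 -> 1 x -0.0002
('slope deg', [-0.2, -0.2], 'z', np.float64(98.1), 'circ', [549.0, -371.0, 129.6], 'n', 975)
{'rect': [550.1, -370.4, 113.9, 71.1, -37.3], 'circ': [551.4, -370.2, 129.0], 'n': 992}
```

Emit:
step_arm:
  fingers: [0.9,0.9,0.9,0.9,0.9,0.9,0.9]
  travel:
    - [0.021,-0.013,0.12]
    - [0,0,0.09]
    - [0,0,0.05]
    - [0,0,0.02]
    - [0,0,0.015]
    - [0,0,0.005]
    - [0,0,0]
  twist: [0,0,0,0,0,0,0]

```text
time_s: 21.7
position: [0.5452, -0.3685, 0.0734]
tool_rot: [[-0.794, 0.608, 0.001], [0.608, 0.794, -0.001], [-0.001, -0.0, -1.0]]
ft_force: [-3.4, 2.9, 7.0]
grip_width: 0.0197
gripper_force: 40.6
```

Contact. Release and rise.

Emit:
step_arm:
  fingers: [0.4,0.3,0.2,0.1,-0.2,-0.2,-0.2,-0.2,-0.2]
  travel:
    - [0,0,0]
    - [0,0,0]
    - [0,0,0]
    - [0,0,-0.05]
    - [0,0,-0.2]
    - [0,0,-0.4]
    - [0,0,-0.35]
    - [0,0,-0.15]
    - [0,0,0]
  twist: [0,0,0,0,0,0,0,0,0]

```text
time_s: 22.82
position: [0.5451, -0.3686, 0.1873]
tool_rot: [[-0.794, 0.608, 0.001], [0.608, 0.794, -0.001], [-0.001, -0.0, -1.0]]
ft_force: [-0.4, -0.4, -0.5]
grip_width: 0.0515
gripper_force: 0.0
```

```bash
python3 plan.py 354.2,-276.5,188,52.6 354.2,-276.5,20,52.6; python3 - <<'E'
from h import *
im,d=optics.get_image("scene"); print(plate("scene",d,(.547,-.369),.08,.055,.08)); print(level("scene",d,(.547,-.369),.085,.068,.004)); print(level("scene",d,(.547,-.369),.085,.096,.004))
E
```

```text
t 22.825 at [ 545.1 -368.6  187.3] 52.57 q1,q6 [-44.3 -96.9] w 0.0515
354.2,-276.5,188,52.6 total [ 2.076 -0.43  -0.007] -> 5 x [ 0.4152 -0.0859 -0.0013] twist -0.0002 -> 1 x -0.0002
354.2,-276.5,20,52.6 total [0.   0.   1.68] -> 4 x [0.   0.   0.42] twist -0.0000 -> 0 x -0.0
('slope deg', [0.1, 0.1], 'z', np.float64(68.3), 'circ', [544.3, -371.6, 130.1], 'n', 1130)
{'rect': [546.0, -370.2, 114.5, 72.2, -37.4], 'circ': [545.7, -369.7, 132.7], 'n': 1175}
{'rect': [546.1, -369.7, 40.6, 23.0, -38.4], 'circ': [545.6, -370.9, 43.0], 'n': 164}
```

Oblong lid seated flat, angle matching. Last, lid_small.

Emit:
step_arm:
  fingers: [-0.2,-0.2,-0.2,-0.2,-0.2,-0.2,-0.2,-0.2,-0.2,-0.2]
  travel:
    - [0.415,-0.086,0]
    - [0.415,-0.086,0]
    - [0.415,-0.086,0]
    - [0.415,-0.086,0]
    - [0.415,-0.086,0]
    - [0,0,0]
    - [0,0,0.4]
    - [0,0,0.5]
    - [0,0,0.45]
    - [0,0,0.3]
  twist: [0,0,0,0,0,0,0,0,0,0]

```text
time_s: 24.12
position: [0.3539, -0.2759, 0.0192]
tool_rot: [[-0.794, 0.608, -0.002], [0.608, 0.794, 0.003], [0.003, 0.001, -1.0]]
ft_force: [-0.6, -0.6, -0.1]
grip_width: 0.0515
gripper_force: 0.0
```

Emit:
step_arm:
  fingers: [-0.2,0.9,0.9,0.9,0.9,0.9]
  travel:
    - [0,0,0]
    - [0,0,0]
    - [0,0,0]
    - [0,0,0]
    - [0,0,0]
    - [0,0,0]
  twist: [0,0,0,0,0,0]

```text
time_s: 24.88
position: [0.3547, -0.2771, 0.0231]
tool_rot: [[-0.794, 0.608, 0.002], [0.608, 0.794, -0.002], [-0.003, -0.001, -1.0]]
ft_force: [0.8, 0.3, 7.8]
grip_width: 0.0225
gripper_force: 39.8
```

```bash
python3 plan.py 354.2,-276.5,202,52.6 441.6,-100.5,202,52.6
```

```text
t 24.875 at [ 354.7 -277.1   23.1] 52.56 q1,q6 [ -53.1 -105.7] w 0.0225
354.2,-276.5,202,52.6 total [ 0.008  0.002 -1.789] -> 4 x [ 2.000e-03  4.000e-04 -4.473e-01] twist -0.0002 -> 1 x -0.0002
441.6,-100.5,202,52.6 total [ 0.375  1.929 -0.   ] -> 4 x [ 0.0937  0.4823 -0.    ] twist -0.0000 -> 0 x -0.0
```

Emit:
step_arm:
  fingers: [0.9,0.9,0.9,0.9,0.9,0.9,0.9,0.9,0.9,0.9]
  travel:
    - [0,0,-0.1]
    - [0,0,-0.4]
    - [0,0,-0.5]
    - [0,0,-0.5]
    - [0,0,-0.25]
    - [0.075,0.386,0]
    - [0.075,0.386,0]
    - [0.075,0.386,0]
    - [0.075,0.386,0]
    - [0.075,0.386,0]
  twist: [0,0,0,0,0,0,0,0,0,0]

```text
time_s: 26.12
position: [0.4418, -0.0991, 0.1977]
tool_rot: [[-0.794, 0.608, 0.0], [0.608, 0.794, -0.0], [-0.0, 0.0, -1.0]]
ft_force: [0.3, -0.5, -1.3]
grip_width: 0.0225
gripper_force: 39.4
```

Emit:
step_arm:
  fingers: [0.9,0.9,0.9,0.9]
  travel:
    - [0,0,0.25]
    - [0,0,0.35]
    - [0,0,0]
    - [0,0,0]
  twist: [0,0,0,0]

```text
time_s: 26.62
position: [0.4421, -0.1008, 0.1384]
tool_rot: [[-0.794, 0.608, 0.002], [0.608, 0.794, -0.001], [-0.002, 0.0, -1.0]]
ft_force: [0.1, -0.4, 1.0]
grip_width: 0.0225
gripper_force: 39.4
```

```bash
python3 plan.py 441.6,-100.5,98,52.6; python3 - <<'E'
from h import *
z=monitor.observe()["position"][2]
im,d=optics.get_image("scene"); print(plate("scene",d,(.4416,-.1),.055,z-.015,z+.008)); print(level("scene",d,(.4416,-.1),.06,z-.005,.006))
E
```

```text
t 26.625 at [ 442.1 -100.8  138.4] 52.56 q1,q6 [-27.9 -80.4] w 0.0225
441.6,-100.5,98,52.6 total [ 0.006 -0.001  0.404] -> 1 x [ 0.006  -0.0011  0.4041] twist -0.0002 -> 1 x -0.0002
('slope deg', [-0.3, -0.0], 'z', np.float64(133.4), 'circ', [440.6, -103.0, 80.8], 'n', 406)
{'rect': [449.4, -105.6, 76.7, 70.8, 74.6], 'circ': [443.6, -103.9, 83.7], 'n': 443}
```

Emit:
step_arm:
  fingers: [0.9,0.9,0.9,0.9,0.9,0.9,0.9]
  travel:
    - [-0.005,0.01,0.15]
    - [0,0,0.14]
    - [0,0,0.06]
    - [0,0,0.03]
    - [0,0,0.015]
    - [0,0,0.01]
    - [0,0,0]
  twist: [0,0,0,0,0,0,0]

```text
time_s: 27.55
position: [0.4431, -0.1002, 0.098]
tool_rot: [[-0.794, 0.608, 0.002], [0.608, 0.794, -0.001], [-0.002, 0.0, -1.0]]
ft_force: [-3.5, 1.3, 12.6]
grip_width: 0.0226
gripper_force: 40.6
```

Emit:
step_arm:
  fingers: [0.4,0.3,0.2,0.1,-0.2,-0.2,-0.2,-0.2,-0.2]
  travel:
    - [0,0,0]
    - [0,0,0]
    - [0,0,0]
    - [0,0,-0.05]
    - [0,0,-0.2]
    - [0,0,-0.4]
    - [0,0,-0.4]
    - [0,0,-0.3]
    - [0,0,0]
  twist: [0,0,0,0,0,0,0,0,0]

```text
time_s: 28.68
position: [0.4434, -0.1003, 0.2335]
tool_rot: [[-0.794, 0.608, 0.004], [0.608, 0.794, -0.002], [-0.005, 0.001, -1.0]]
ft_force: [0.0, 0.2, -0.5]
grip_width: 0.0513
gripper_force: 0.0
```

```bash
python3 - <<'E'
from h import *
im,d=optics.get_image("scene"); print(plate("scene",d,(.4416,-.1),.055,.083,.1))
for c,h in(((.64,-.01),.083),((.36,.29),.078),((.547,-.37),.068)): print(plate("scene",d,c,.08,h-.008,h+.008))
cv2.imwrite("pics/end.png",cv2.resize(im,(768,576),interpolation=cv2.INTER_CUBIC))
E
```

```text
('slope deg', [-0.1, 0.1], 'z', np.float64(93.2), 'circ', [441.4, -101.2, 82.0], 'n', 503)
('slope deg', [-0.1, -0.1], 'z', np.float64(83.0), 'circ', [638.3, -11.4, 122.5], 'n', 1087)
('slope deg', [0.0, -0.1], 'z', np.float64(77.9), 'circ', [359.6, 288.0, 111.8], 'n', 657)
('slope deg', [-0.1, -0.1], 'z', np.float64(68.3), 'circ', [545.2, -371.1, 130.3], 'n', 1134)
```

View pics/end.png

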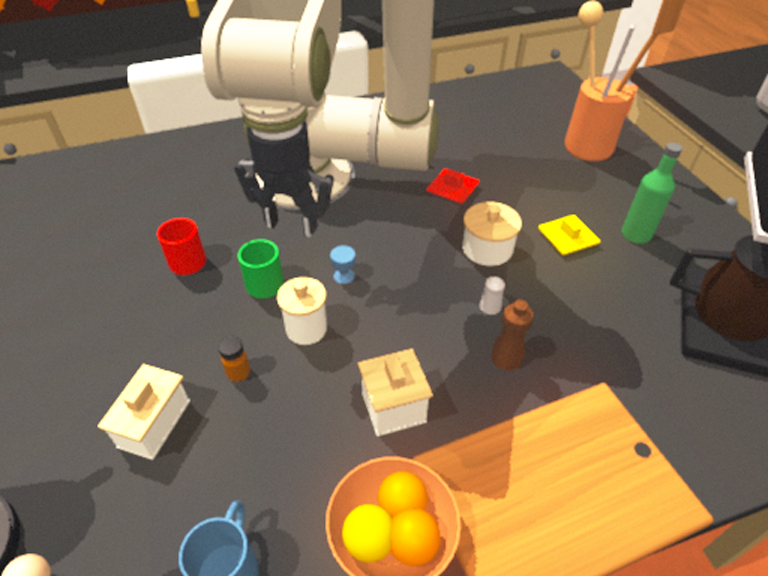

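All four lids sit flat on their canisters: small (304,297), large (492,221), square (396,378), oblong (143,405). The pepper mill stands at (512,335). Handing in.

```bash
python3 -c "
from rig import close_job
print(close_job())"
```

```text
the job is handed in; nothing more can be done
None
```

All four lids are flat on their matching white canisters, within about 2 mm of centre and with sides in line; the pepper mill is still standing, and I handed the job in at about 29 s of the 109 s allowed.

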